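# Clamp the plaster mould cover shut

## Task

Close up the casting mould: swing the toggle clamp on the mould fixture all the way back, lay the loose plaster cover flat on the lower mould half between the blue corner guides and let go of it, then swing the clamp handle over centre until it is fully locked with the rubber pad pressing on the cover. Leave the bear figurine, the jar and the blue tote where they stand.

Things in the scene. Friction and masses are not known exactly. Their poses are not given: they have to be found in the camera images.
- fixture: Fixed mould fixture, varying place and yaw: plywood base 130 (x) x 275 (y) x 12 mm with the fixed lower plaster mould half (56 x 120 mm, long along y, top face 47 mm above the table) and, on its +y side, a steel toggle clamp (bracket 78 mm wide, 118 mm high, y = +90 to +175 mm). Origin: on the table under the centre of the lower half; z up. The base spans y = -80 to +195 mm.
- nest (a point): Centre of the lower mould half's top face; axes as the fixture. The seated cover's underside centre comes here and the pad presses right above. Four blue L-shaped corner guides rise 14 mm above this face and leave the cover 3 mm clearance on every side; they cover only the outer 14 mm of each long side, so its middle is free for fingers.
- handle_pivot (a point): Hinge of the clamp handle, at fixture y = +142.5 mm, 106 mm above the table, axis along the fixture's x. The clamp bar has its own hinge at y = +105 mm, 105 mm high, and reaches from there over the nest when shut; with the handle fully back it stands up about 90 degrees, its top 227 mm above the table, clear of the nest.
- clamp_handle (a joint): Handle angle, rad. 0: locked at its stop, leaning 0.10 past upright towards the nest (fixture -y). Grows as its top swings back to +y; rear stop 1.2. The bar follows. Dead centre at 0.10; on the cover the pad bites from about 0.25, the push at the grip peaks near 3 N plus light friction, and past centre it stays locked. Elsewhere it stays about where left. Starts between 0 and 0.25.
- handle_grip (a point): Centre of the red T crossbar at the handle's end, 130 mm from the handle pivot: round bar 22 mm in diameter, 110 mm long, along the fixture's x, on a 14 mm round shank that joins it in the middle. About 235 mm above the table when locked, 165 mm when fully back. Either half beside the shank can be straddled from above, fingers before and behind it, or pushed.
- clamp_pad: Black rubber pad, 26 mm in diameter, under the end of the clamp bar; origin at the centre of its lower face, z away from the part. It gives on a 3 N/mm spring; locked on the seated cover it presses with about 9 N.
- cover: Loose upper mould half: white plaster block 56 (x) x 120 (y) x 42 mm (z) with two blue stripes across it, about 0.36 kg. Origin: centre of its underside, z up, long side along its y. Starts upright on the table at any of three places, at any of a wide range of yaws. It fits the nest either way round.
- bear: Bystander: white ceramic bear figurine, 60 mm wide base, 108 mm high, standing; origin at the centre of its underside.
- jar: Bystander: closed blue jar with an orange cap, 68 mm in diameter, 100 mm high; origin at the centre of its underside.
- tote: Bystander: open blue plastic tote 80 x 130 x 60 mm (x, y, z); origin at the centre of its underside.
Things that resemble listed ones, but are neither listed nor needed, are in the scene too. Of the things that look like the cover, take the one that is nearest to the robot's base at the start.

How it is judged:
On the way, in this order (a step that is already met when the one before it is completed fails the run):
1. the clamp handle is swung back (angle above 1.0 rad) (value of joint clamp_handle above 1 rad), for 0.1 s.
2. with the clamp still back (above 0.8 rad), the cover lies flat in the nest between the guides, let go (value of joint clamp_handle above 0.8 rad and horizontal distance between cover and nest below 0.007 m and z of cover in the frame of nest below 0.003 m and angle between cover's own z axis and vertical below 0.05 rad and angle between the y axis of cover and the y axis of fixture, either way round below 0.12 rad and contact force between the fingers and cover below 0.3 N), for 0.2 s.
At the end, for the whole second after the job is handed in: The handle is locked over centre (angle under 0.05 rad), the rubber pad presses on the cover with more than 4 N, and the cover lies still and flat in the nest (centre within 7 mm, height within 3 mm, tilt under 0.05 rad, long sides within 0.12 rad of the lower half's) (value of joint clamp_handle below 0.05 rad and contact force between clamp_pad and cover above 4 N and horizontal distance between cover and nest below 0.007 m and z of cover in the frame of nest between -0.003 and 0.003 m and angle between cover's own z axis and vertical below 0.05 rad and angle between the y axis of cover and the y axis of fixture, either way round below 0.12 rad and linear speed of cover below 0.02 m/s); the robot touches nothing.
It fails at once if the bear figurine is shifted by more than 20 mm or tipped (distance of bear from where it was at the start of the episode above 0.02 m or angle between bear's own z axis and vertical above 0.35 rad).
It fails at once if the jar is shifted by more than 20 mm or tipped (distance of jar from where it was at the start of the episode above 0.02 m or angle between jar's own z axis and vertical above 0.35 rad).
It fails at once if the tote is shifted by more than 20 mm or tipped (distance of tote from where it was at the start of the episode above 0.02 m or angle between tote's own z axis and vertical above 0.35 rad).
It also fails if it takes over 62 s, if anything falls off the work surface, if the arm or the gripper's body presses on something with over 40 N, if the wrist force passes 120 N, or if a joint passes its speed limit or range.

## Robot

A 7-joint arm with a two-finger parallel gripper is mounted at the origin on the work surface. World frame = base frame: x ahead of the robot, y to its left, z up, the work surface at z = 0. Lengths are in m, angles in rad, forces in N, time in s.
With the tool pointing down it reaches from about 0.4 to 0.85 m from the base axis. Payload 4.5 kg.
Tool frame: the origin (TCP) lies midway between the tips of the shut fingers; the grasp point (between the pads) lies 19 mm behind it; z points along the fingers, y is the direction in which the jaws open and shut (so a half turn about z gives the same grasp; the last joint's range is limited). The gripper opens to 88 mm and grips with 3 to 60 N. Pads are 18 mm wide; open, the fingers measure 123 mm over their backs; the gripper's body (75 mm by 187 mm) begins 45 mm behind the grasp point.
Start: joints at [1.371, 0.689, -0.195, 1.565, 0.157, 0.902, -0.215], TCP at [0.145, -0.608, 0.239] pointing down, gripper open.
Joint ranges: [-3.01, 3.01], [-0.46, 2.08], [-1.47, 1.51], [0.13, 2.56], [-1, 4.14], [0.04, 2.09], [-2.66, 2.66]. Speed limits (rad/s): [2.57, 2.57, 3.14, 3.14, 3.14, 3.14, 3.14].

## Interface

Orientations are given as a unit quaternion [x, y, z, w].
In Python, from plant import r gives the robot as it stands. The module is installed in compiled form; this text tells all that it offers.
- The arm moves only by the shell command python3 -m jog 'ROWS' [FORCE]. ROWS is JSON, a list of rows, each an object with "translation": the shift along the tool's x, y, z in units of 40 mm (1.0 is 40 mm), a list of three; "twist": the turn about the tool's z in units of 6 degrees (1.0 is 6 degrees); "claw": the opening in per cent of the stroke, from 0 (shut) to 100 (fully open). A call has 1 to 20 rows; each row shifts and turns the commanded pose from where the row before left it, along the tool's axes as they then stand; what a row does not reach is not made up. A row lasts 1/12 s, in which the tool goes at most 41.7 mm and 7.16 degrees, less where a joint would pass 70% of its speed; a pose out of reach is approached as far as the arm can. A call is refused whole if a number of a shift passes 1 or a number of a turn 1, either way. A call with a gripper value outside its range is refused whole. The fingers move at their own pace and stop on an object; FORCE is the grip in N (left out, the last holds). Time passes only in rows, so rows that do not move let the fingers close. It gives the time, the measured TCP pose, the force and the opening at its end, in the units of the state.
- r.get_state(): the state, without advancing time (a new reading comes with each control period).
- r.snapshot(name): name is "scene" or "top" or "wrist"; returns a dict with "img" (420x560x3 uint8, red, green, blue), "fx", "fy", "cx", "cy" (pixels), "origin" and "rotation" of the camera in the world; the wrist camera has in their place "T_tool_cam" (4x4, takes a point from camera to tool coordinates, whose origin is the TCP and whose axes are the flange's). Camera axes: x right, y up, looking along -z (the intrinsics and any distortion apply to the point x, -y, -z); pixel columns grow to the right and rows downward; lengths in m; the calibration is good to about 2 mm. A picture is of the moment at which its call begins: read the wrist's pose just before it. There is no depth.
- r.finish_job(): hands the job in, once; it reports no verdict.
Trained networks look in the newest picture that a camera, given by its name, has taken for a name from the list of things; names that differ only in an ending like _2 or _b are one class to them, and where a whole thing is asked for, a point or a joint stands for the part that bears it (a point fixed in the world has none). Each returns a list of dicts, best first, with "confidence" (0 to 1); they miss things now and then, are a little off and sometimes report something else, mostly with a low value. They report only what shows in the picture. A call takes as long as a camera call. They do not tell look-alikes from the thing itself.
- r.spot_in(label, camera): "rect" ([left, top, right, bottom] in pixels, round what is visible of it).
- r.spot_point(label, camera): "location" ([row, column] in pixels: a listed point, or the origin of a listed thing).
The state is a dict: "clock": time; "q": joint angles; "qd": joint speeds; "joint_torque": joint torques, N m; "tool_pos": TCP position; "eef_rot": TCP orientation; "contact_force": force on the tool from outside, world axes, zero at the start; "moment": the same for the moment, N m; "opening": opening from 0.0 (shut) to 1.0 (fully open).
Only numpy, scipy, OpenCV 4.12 (cv2) and the standard library are available. Lean on these libraries where they do the work, as an engineer would, in place of code of your own. Each camera call takes 0.05 s, during which the arm holds its last target. There are 200 camera calls.

## Working session

There is one attempt and no reset: what is moved stays moved. The work goes in short steps, Python scripts to look and compute and a shell command to move; the robot and the scene stay as the last step left them, time stands still between calls to the robot, and variables do not carry over. Pictures are saved under pics/ and viewed, about 8 in all and at most 12, crops included, and the job is handed in when it is done.

```bash
mkdir -p pics
cat > h.py <<'E'
import numpy as np, cv2
from plant import r
from scipy.spatial.transform import Rotation as R
def snap(n,f=None):
    s=r.get_state(); d=r.snapshot(n)
    if n=='wrist':
        T=np.array(d['T_tool_cam']); Rt=R.from_quat(s['eef_rot']).as_matrix()
        d['rotation']=Rt@T[:3,:3]; d['origin']=np.array(s['tool_pos'])+Rt@T[:3,3]
    d['rotation']=np.array(d['rotation']);d['origin']=np.array(d['origin'])
    if f: cv2.imwrite(f'pics/{f}.png',d['img'][:,:,::-1])
    return d
def onz(d,row,col,z):
    v=d['rotation']@np.array([(col-d['cx'])/d['fx'],-(row-d['cy'])/d['fy'],-1])
    return d['origin']+v*(z-d['origin'][2])/v[2]
def proj(d,p):
    c=d['rotation'].T@(np.array(p)-d['origin']); return d['cy']+d['fy']*c[1]/c[2], d['cx']-d['fx']*c[0]/c[2]
E
python3 - <<'E'
from h import *
np.set_printoptions(precision=3,suppress=True)
a=snap('scene');b=snap('top')
cv2.imwrite('pics/a.png',a['img'][:,:,::-1]);cv2.imwrite('pics/b.png',b['img'][:,:,::-1])
print([k for k in b if k!='img'],b['origin'],a['origin'],b['rotation'],b['fx'])
Z=dict(cover=0,nest=.047,fixture=0,handle_pivot=.106,handle_grip=.235,bear=0,jar=0,tote=0,clamp_pad=.09)
for n,z in Z.items():
  for c,d in(('top',b),('scene',a)):
    for o in r.spot_point(n,c)[:3]: print(n,c,np.round(o['location'],1),round(o['confidence'],2),onz(d,*o['location'],z))
for o in r.spot_in('cover','top'):print(o)
s=r.get_state();print(s)
E
```

```text
['fx', 'fy', 'cx', 'cy', 'origin', 'rotation'] [ 0.346 -0.095  1.585] [1.19  0.573 1.487] [-0.061  0.06   0.706 -0.703] 539.7419178787802Traceback (most recent call last):
  File "<stdin>", line 9, in <module>
  File "h.py", line 13, in onz
    v=d['rotation']@np.array([(col-d['cx'])/d['fx'],-(row-d['cy'])/d['fy'],-1])
      ~~~~~~~~~~~~~^~~~~~~~~~~~~~~~~~~~~~~~~~~~~~~~~~~~~~~~~~~~~~~~~~~~~~~~~~~~
ValueError: matmul: Input operand 1 has a mismatch in its core dimension 0, with gufunc signature (n?,k),(k,m?)->(n?,m?) (size 3 is different from 4)
```

Rotation is a quaternion for the fixed cameras.

```bash
sed -i "s/    d\['rotation'\]=np.array(d\['rotation'\]);/    d['rotation']=np.array(d['rotation']); d['rotation']=R.from_quat(d['rotation']).as_matrix() if d['rotation'].size==4 else d['rotation']\n    /" h.py
python3 - <<'E'
from h import *
np.set_printoptions(precision=3,suppress=True)
a=snap('scene','a');b=snap('top','b')
print(b['rotation'])
Z=dict(cover=0,nest=.047,fixture=0,handle_pivot=.106,handle_grip=.235,bear=0,jar=0,tote=0,clamp_pad=.09)
for n,z in Z.items():
  for c,d in(('top',b),('scene',a)):
    for o in r.spot_point(n,c)[:3]: print(n,c,np.round(o['location'],1),round(o['confidence'],2),onz(d,*o['location'],z))
for o in r.spot_in('cover','top'):print(o)
s=r.get_state();print(s)
E
```

```text
[[-0.003  0.985 -0.17 ]
 [-1.    -0.004 -0.001]
 [-0.002  0.17   0.985]]
cover top [216.7 419.5] 0.86 [ 0.585 -0.509  0.   ]
cover top [169.3 395.1] 0.82 [ 0.729 -0.442  0.   ]
cover top [219.2 362.6] 0.71 [ 0.578 -0.34   0.   ]
cover scene [171.6 218. ] 0.95 [ 0.598 -0.495  0.   ]
cover scene [192.6 244.5] 0.93 [ 0.584 -0.341  0.   ]
cover scene [199.1 198.7] 0.86 [ 0.737 -0.436  0.   ]
nest top [231.7 268.3] 0.87 [ 0.536 -0.061  0.047]
nest scene [226.9 302.9] 0.66 [ 0.543 -0.052  0.047]
fixture top [233.6 271.1] 0.58 [ 0.536 -0.068  0.   ]
fixture top [228.5 269.6] 0.53 [ 0.551 -0.064  0.   ]
fixture scene [231.7 300. ] 0.82 [ 0.544 -0.064  0.   ]
handle_pivot top [229.8 214.8] 0.7 [0.534 0.085 0.106]
handle_pivot scene [191.4 250.1] 0.5 [ 0.609 -0.266  0.106]
handle_grip top [226.6 212.4] 0.94 [0.526 0.076 0.235]
handle_grip scene [218.7 337.1] 0.8 [0.526 0.08  0.235]
bear top [260.3 119.9] 0.74 [0.459 0.375 0.   ]
bear scene [297.2 407.4] 0.88 [0.45  0.368 0.   ]
jar top [272.6 350.6] 0.74 [ 0.42 -0.3   0.  ]
jar scene [175.2 280.4] 0.9 [ 0.422 -0.312  0.   ]
tote top [173.8 286.8] 0.6 [ 0.716 -0.116  0.   ]
tote scene [299.5 407.2] 0.66 [0.456 0.373 0.   ]
tote scene [248.3 252. ] 0.58 [ 0.722 -0.129  0.   ]
{'rect': [343.7, 203.7, 387.2, 236.2], 'confidence': 0.89}
{'rect': [405.8, 193.5, 442.0, 239.0], 'confidence': 0.86}
{'rect': [436.8, 246.5, 483.6, 269.6], 'confidence': 0.73}
{'rect': [373.3, 148.4, 419.3, 181.8], 'confidence': 0.67}
{'clock': 1.2, 'q': array([ 1.371,  0.689, -0.195,  1.565,  0.157,  0.903, -0.215]), 'qd': array([ 0.001, -0.   , -0.   ,  0.   ,  0.001,  0.002, -0.001]), 'joint_torque': array([  0.   , -52.75 ,  -1.267, -15.374,  -0.052,  -0.001,   0.   ]), 'tool_pos': array([ 0.145, -0.608,  0.239]), 'eef_rot': array([ 0.993,  0.117, -0.   ,  0.   ]), 'contact_force': array([-0.077, -1.056, -0.018]), 'moment': array([ 0.085,  0.014, -0.015]), 'opening': 0.9999455201967319}
```

View pics/b.png

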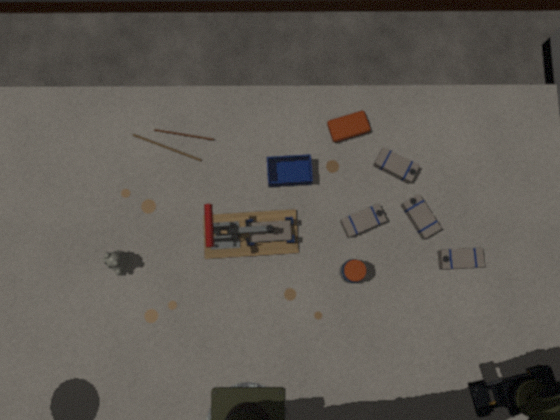

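View pics/a.png

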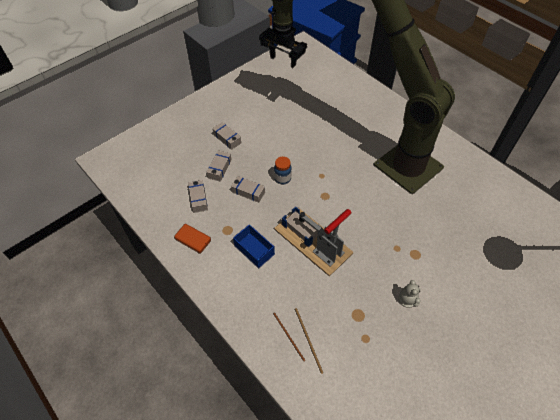

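Run:
```python
from h import *
i=cv2.imread('pics/b.png');
c1=cv2.resize(i[195:270,195:310],None,fx=6.8,fy=6.8,interpolation=cv2.INTER_CUBIC)[:, :780]
c=i[140:275,335:490]
c2=cv2.resize(c,None,fx=4.4,fy=4.4,interpolation=cv2.INTER_CUBIC)
c2=cv2.convertScaleAbs(c2,alpha=1.5)
cv2.imwrite('pics/c2.png',c2); cv2.imwrite('pics/c1.png',cv2.convertScaleAbs(c1,alpha=1.5))
b=snap('top')
for p in [(220,364.5),(216,422),(165,397),(258,462)]:
  q=onz(b,*p,.042);print(p,q.round(3),np.hypot(*q[:2]).round(3))
```

```text
(220, 364.5) [ 0.569 -0.338  0.042] 0.662
(216, 422) [ 0.58  -0.505  0.042] 0.769
(165, 397) [ 0.732 -0.439  0.042] 0.853
(258, 462) [ 0.459 -0.613  0.042] 0.766
```

View pics/c2.png

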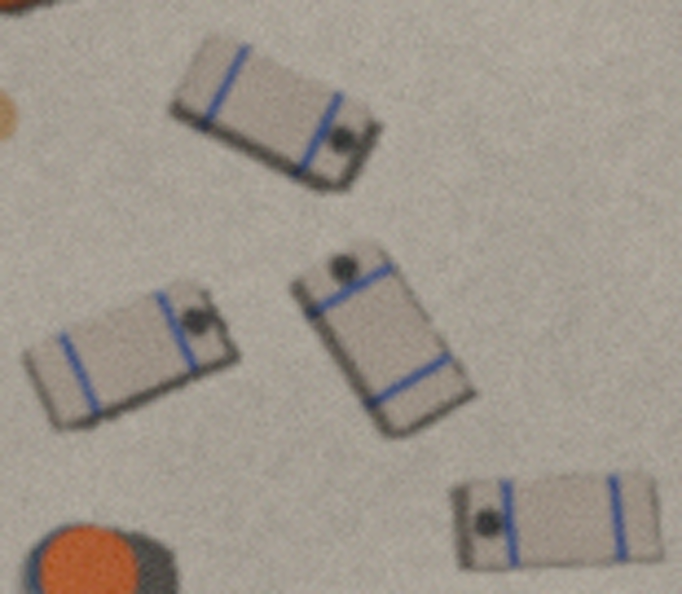

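Four look-alikes in the top image (row,col): (220,364), (216,422), (165,397), (258,462). They are 0.66, 0.77, 0.85 and 0.77 m from the base, so the cover is the one at (220,364) next to the jar. The crop confirms it: white block, two blue stripes. I'm moving to a view above the fixture.

```bash
python3 -m jog '[{"translation":[0,0,-0.9],"twist":0,"claw":100},{"translation":[0,0,-0.9],"twist":0,"claw":100},{"translation":[0.64,-0.67,-0.1],"twist":0,"claw":100},{"translation":[0.64,-0.67,-0.1],"twist":0,"claw":100},{"translation":[0.64,-0.67,-0.1],"twist":0,"claw":100},{"translation":[0.64,-0.67,-0.1],"twist":0,"claw":100},{"translation":[0.64,-0.67,-0.1],"twist":0,"claw":100},{"translation":[0.64,-0.67,-0.1],"twist":0,"claw":100},{"translation":[0.64,-0.67,-0.1],"twist":0,"claw":100},{"translation":[0.64,-0.67,-0.1],"twist":0,"claw":100},{"translation":[0.64,-0.67,-0.1],"twist":0,"claw":100},{"translation":[0.64,-0.67,-0.1],"twist":0,"claw":100},{"translation":[0.64,-0.67,-0.1],"twist":0,"claw":100},{"translation":[0.64,-0.67,-0.1],"twist":0,"claw":100},{"translation":[0.64,-0.67,-0.1],"twist":0,"claw":100},{"translation":[0.64,-0.67,-0.1],"twist":0,"claw":100},{"translation":[0.64,-0.67,-0.1],"twist":0,"claw":100},{"translation":[0.64,-0.67,-0.1],"twist":0,"claw":100},{"translation":[0.64,-0.67,-0.1],"twist":0,"claw":100},{"translation":[0,0,0],"twist":0,"claw":100}]' 20
python3 - <<'E'
from h import *
np.set_printoptions(precision=3,suppress=True)
d=snap('wrist','w1');print(d['T_tool_cam'],d['origin'],d['fx'])
Z=dict(nest=.047,fixture=0,handle_pivot=.106,handle_grip=.235,clamp_pad=.09,cover=0,jar=0,tote=0)
for n,z in Z.items():
    for o in r.spot_point(n,'wrist')[:2]: print(n,np.round(o['location'],1),round(o['confidence'],2),onz(d,*o['location'],z))
E
```

```text
clock: 2.92
tool_pos: [0.4664, -0.0557, 0.3799]
eef_rot: [0.992, 0.123, 0.003, -0.002]
contact_force: [0.3, 0.3, 0.8]
opening: 1.0
[[ 0.001  0.958  0.288  0.075]
 [ 1.    -0.001 -0.     0.001]
 [ 0.     0.288 -0.958 -0.146]
 [ 0.     0.     0.     1.   ]] [ 0.538 -0.039  0.526] 293.21519033898045
nest [127.5 291.7] 0.68 [ 0.532 -0.061  0.047]
fixture [125.6 294. ] 0.72 [ 0.536 -0.066  0.   ]
handle_pivot [105.1 192.8] 0.57 [0.529 0.08  0.106]
handle_grip [ 92.5 144.1] 0.55 [0.532 0.089 0.235]
clamp_pad [123.4 295.1] 0.37 [ 0.54  -0.062  0.09 ]
cover [ 55.4 545.1] 0.92 [ 0.741 -0.432  0.   ]
cover [141.2 450.2] 0.72 [ 0.577 -0.338  0.   ]
jar [214.6 396.2] 0.74 [ 0.427 -0.294  0.   ]
tote [ 15.6 356.8] 0.67 [ 0.721 -0.118  0.   ]
```

View pics/w1.png

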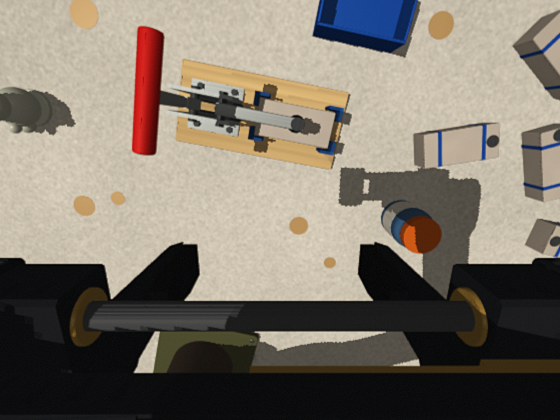

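Run:
```python
from h import *
np.set_printoptions(precision=4,suppress=True)
d=snap('wrist');P=np.array([onz(d,*p,.012)[:2] for p in [(60,184),(93,349),(168,332),(142,177)]])
F=np.array([(65,195),(65,-80),(-65,-80),(-65,195)])/1e3
print(P)
A=P-P.mean(0);B=F-F.mean(0);H=B.T@A;yaw=np.arctan2(H[0,1]-H[1,0],H[0,0]+H[1,1])
Rm=np.array([[np.cos(yaw),-np.sin(yaw)],[np.sin(yaw),np.cos(yaw)]])
t=P.mean(0)-Rm@F.mean(0);print('yaw',yaw,'origin',t,'res',(P-(F@Rm.T+t)))
hsv=cv2.cvtColor(d['img'],cv2.COLOR_RGB2HSV)
m=((hsv[...,0]<5)|(hsv[...,0]>174))&(hsv[...,1]>170)&(hsv[...,2]>60);m[:, 200:]=0
rc=cv2.minAreaRect(np.argwhere(m)[:,::-1].astype(np.float32));print(rc)
for th in(0,.1,.2,.3):
  a=th-.1;g=np.r_[t+Rm@[0,.1425+.13*np.sin(a)],.106+.13*np.cos(a)]
  print(th,g,[np.round(proj(d,g+np.r_[Rm@[s*.055,0],0])) for s in(1,0,-1)])
print(np.round([proj(d,np.r_[t+Rm@np.array([x,y]),.047]) for x,y in F*0+np.array([(.028,.06),(.028,-.06),(-.028,-.06),(-.028,.06)])]))
```

```text
[[ 0.5866  0.1173]
 [ 0.6001 -0.1523]
 [ 0.4752 -0.16  ]
 [ 0.457   0.111 ]]
yaw 0.05787860657409985 origin [ 0.533  -0.0784] res [[-0.0001 -0.0028]
 [-0.0025  0.0022]
 [ 0.0024  0.0021]
 [ 0.0001 -0.0015]]
((133.68551635742188, 83.07963562011719), (26.516712188720703, 130.0343780517578), 1.432096242904663)
0 [0.5255 0.0509 0.2354] [array([ 38., 176.]), array([103., 172.]), array([161., 168.])]
0.1 [0.5248 0.0639 0.236 ] [array([ 35., 161.]), array([100., 158.]), array([159., 154.])]
0.2 [0.524  0.0768 0.2354] [array([ 32., 147.]), array([ 98., 144.]), array([157., 141.])]
0.3 [0.5233 0.0897 0.2334] [array([ 30., 133.]), array([ 95., 131.]), array([154., 129.])]
[[ 98. 261.]
 [113. 338.]
 [149. 330.]
 [135. 256.]]
```

The arm was still settling between the two pictures, so I'm remeasuring from a settled one with automatic segmentation.

```bash
cat > fit.py <<'E'
from h import *
from scipy.optimize import least_squares
np.set_printoptions(precision=4,suppress=True)
print(r.get_state()['tool_pos'],r.get_state()['eef_rot'],abs(r.get_state()['qd']).max())
d=snap('wrist','w2');hsv=cv2.cvtColor(d['img'],cv2.COLOR_RGB2HSV)
H,S,V=[hsv[...,i].astype(int) for i in range(3)]
m=((H>10)&(H<28)&(S>85)&(V>110)).astype(np.uint8);m[240:]=0
m=cv2.morphologyEx(m,cv2.MORPH_OPEN,np.ones((3,3)))
m=cv2.morphologyEx(m,cv2.MORPH_CLOSE,np.ones((25,25)))
n,l,st,_=cv2.connectedComponentsWithStats(m);k=1+np.argmax(st[1:,4]);m=(l==k)
pts=np.argwhere(m)
P=np.array([onz(d,*p,.012)[:2] for p in pts]);rc=cv2.minAreaRect((P*1000).astype(np.float32));print('base rect',rc,st[k])
m2=(((H<5)|(H>174))&(S>170)&(V>60)).astype(np.uint8);m2[:, 230:]=0
q=cv2.minAreaRect(np.argwhere(m2)[:,::-1].astype(np.float32));print('bar',q, [onz(d,q[0][1],q[0][0],z) for z in(.235,)])
for n_,z in dict(nest=.047,handle_pivot=.106,handle_grip=.235).items():
    for o in r.spot_point(n_,'wrist')[:1]: print(n_,np.round(o['location'],1),onz(d,*o['location'],z))
E
python3 fit.py
```

```text
[ 0.4623 -0.0648  0.3787] [ 0.9933  0.1158 -0.0001  0.0002] 0.0048585333773322635
base rect ((536.1854248046875, -5.62689208984375), (128.7813262939453, 273.5853271484375), 3.490583896636963) [ 169   55  173  109 8580]
bar ((134.18617248535156, 83.07474517822266), (26.477920532226562, 130.0149688720703), 1.023030161857605) [array([0.5347, 0.0872, 0.235 ])]
nest [116.7 285. ] [ 0.5397 -0.0581  0.047 ]
handle_pivot [ 99.  185.5] [0.5304 0.0786 0.106 ]
handle_grip [ 85.8 132.4] [0.532  0.0886 0.235 ]
```

View pics/w2.png

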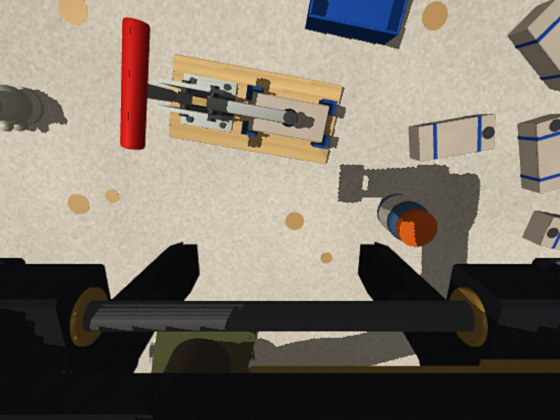

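```bash
python3 -m jog '[{"translation":[0,0,0],"twist":0.82,"claw":70},{"translation":[0,0,0],"twist":0.82,"claw":70},{"translation":[0.24,-0.74,0],"twist":0,"claw":70},{"translation":[0.24,-0.74,0],"twist":0,"claw":70},{"translation":[0.24,-0.74,0],"twist":0,"claw":70},{"translation":[0.24,-0.74,0],"twist":0,"claw":70},{"translation":[0.24,-0.74,0],"twist":0,"claw":70},{"translation":[0,0,0.5],"twist":0,"claw":70},{"translation":[0,0,0.5],"twist":0,"claw":70},{"translation":[0,0,0],"twist":0,"claw":70},{"translation":[0,0,0],"twist":0,"claw":70},{"translation":[0,0,0],"twist":0,"claw":70}]' 20
```

```text
clock: 4.62
tool_pos: [0.5019, 0.0865, 0.3395]
eef_rot: [1.0, 0.031, 0.001, -0.0]
contact_force: [0.4, -0.1, 0.2]
opening: 0.705
```

```bash
python3 -m jog '[{"translation":[0,0,0.62],"twist":0,"claw":70},{"translation":[0,0,0.62],"twist":0,"claw":70},{"translation":[0,0,0.62],"twist":0,"claw":70},{"translation":[0,0,0.62],"twist":0,"claw":70},{"translation":[0,0,0.62],"twist":0,"claw":70},{"translation":[0,0,0],"twist":0,"claw":70},{"translation":[0,0,0],"twist":0,"claw":70}]' 20
python3 -m jog '[{"translation":[0,-0.4,0.05],"twist":0,"claw":70},{"translation":[0,-0.4,0.05],"twist":0,"claw":70},{"translation":[0,-0.45,0.05],"twist":0,"claw":70},{"translation":[0,-0.3,0.12],"twist":0,"claw":70},{"translation":[0,-0.3,0.13],"twist":0,"claw":70},{"translation":[0,-0.28,0.18],"twist":0,"claw":70},{"translation":[0,-0.28,0.19],"twist":0,"claw":70},{"translation":[0,-0.22,0.22],"twist":0,"claw":70},{"translation":[0,-0.23,0.23],"twist":0,"claw":70},{"translation":[0,-0.16,0.25],"twist":0,"claw":70},{"translation":[0,-0.17,0.25],"twist":0,"claw":70},{"translation":[0,0,0],"twist":0,"claw":70},{"translation":[0,0,0],"twist":0,"claw":70},{"translation":[0,0,0],"twist":0,"claw":70}]'
python3 - <<'E'
from h import *
d=snap('wrist','w3');a=snap('top')
for c,x in(('wrist',d),('top',a)):
  for o in r.spot_point('handle_grip',c)[:2]:print(c,o,onz(x,*o['location'],.165).round(3),onz(x,*o['location'],.19).round(3))
E
```

```text
clock: 5.2
tool_pos: [0.5017, 0.0865, 0.2152]
eef_rot: [1.0, 0.031, -0.0, 0.0]
contact_force: [0.8, 0.6, 0.3]
opening: 0.699
clock: 6.37
tool_pos: [0.493, 0.2141, 0.1455]
eef_rot: [1.0, 0.031, -0.001, 0.0]
contact_force: [-0.4, -0.6, -1.4]
opening: 0.699
wrist {'location': [219.9, 322.8], 'confidence': 0.82} [0.525 0.195 0.165] [0.533 0.2   0.19 ]
top {'location': [233.1, 169.8], 'confidence': 0.97} [0.518 0.197 0.165] [0.515 0.192 0.19 ]
```

View pics/w3.png

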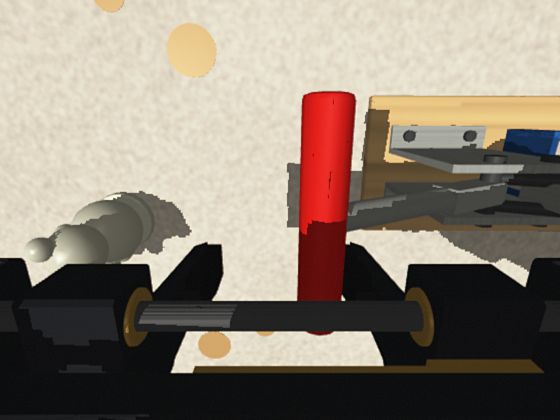

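Handle is fully back (about 1.2 rad). Lifting off and going over to view the cover.

```bash
python3 -m jog '[{"translation":[0,0,-0.5],"twist":0,"claw":70},{"translation":[0,0,-0.98],"twist":0,"claw":100},{"translation":[0,0,-0.98],"twist":0,"claw":100},{"translation":[0,0,-0.98],"twist":0,"claw":100},{"translation":[0,0,-0.98],"twist":0,"claw":100},{"translation":[-0.05,0.9,-0.1],"twist":0,"claw":100},{"translation":[-0.05,0.9,-0.1],"twist":0,"claw":100},{"translation":[-0.05,0.9,-0.1],"twist":0,"claw":100},{"translation":[-0.05,0.9,-0.1],"twist":0,"claw":100},{"translation":[-0.05,0.9,-0.1],"twist":0,"claw":100},{"translation":[-0.05,0.9,-0.1],"twist":0,"claw":100},{"translation":[-0.05,0.9,0],"twist":0,"claw":100},{"translation":[-0.05,0.9,0],"twist":0,"claw":100},{"translation":[-0.05,0.9,0],"twist":0,"claw":100},{"translation":[-0.05,0.9,0],"twist":0,"claw":100},{"translation":[-0.05,0.9,0],"twist":0,"claw":100},{"translation":[-0.05,0.9,0],"twist":0,"claw":100},{"translation":[-0.05,0.9,0],"twist":0,"claw":100},{"translation":[-0.05,0.9,0],"twist":0,"claw":100},{"translation":[-0.05,0.9,0],"twist":0,"claw":100}]'
python3 -m jog '[{"translation":[0,0,0],"twist":0,"claw":100},{"translation":[0,0,0],"twist":0,"claw":100},{"translation":[0,0,0],"twist":0,"claw":100}]'
python3 - <<'E'
from h import *
d=snap('wrist','w4')
for o in r.spot_point('cover','wrist'):print(o,onz(d,*o['location'],0).round(4))
for o in r.spot_point('jar','wrist'):print(o,onz(d,*o['location'],0).round(4))
E
```

```text
clock: 8.23
tool_pos: [0.497, -0.3284, 0.3473]
eef_rot: [1.0, 0.031, 0.001, 0.0]
contact_force: [0.7, 0.2, -0.1]
opening: 1.001
clock: 8.48
tool_pos: [0.4973, -0.3257, 0.3468]
eef_rot: [1.0, 0.031, 0.0, -0.001]
contact_force: [0.2, 0.2, 0.4]
opening: 1.001
{'location': [197.2, 443.6], 'confidence': 0.87} [ 0.4595 -0.6162  0.    ]
{'location': [117.4, 285.2], 'confidence': 0.71} [ 0.5743 -0.3321  0.    ]
{'location': [5.5, 366.3], 'confidence': 0.68} [ 0.7374 -0.4389  0.    ]
{'location': [3.5, 147.3], 'confidence': 0.49} [ 0.7197 -0.1208  0.    ]
{'location': [201.7, 257.2], 'confidence': 0.83} [ 0.4306 -0.2933  0.    ]
```

View pics/w4.png

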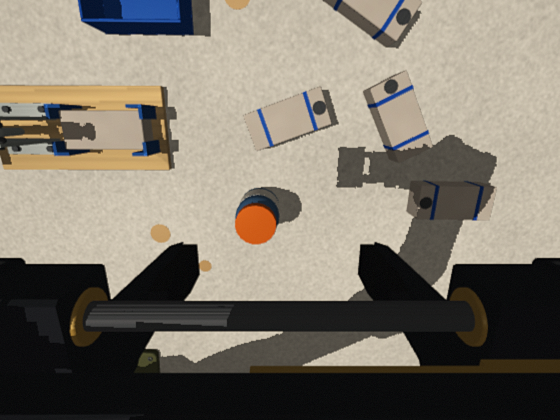

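Run:
```python
from h import *
np.set_printoptions(precision=4,suppress=True)
d=snap('wrist');im=d['img'].copy();hsv=cv2.cvtColor(im,cv2.COLOR_RGB2HSV)
H,S,V=[hsv[...,i].astype(int) for i in range(3)]
m=((H>105)&(H<130)&(S>90)&(V>70)).astype(np.uint8);m[:80]=0;m[155:]=0;m[:,:235]=0;m[:,345:]=0
n,l,st,c=cv2.connectedComponentsWithStats(m);C=[]
for k in range(1,n):
  if st[k,4]<30: continue
  P=np.array([onz(d,*p,.042)[:2] for p in np.argwhere(l==k)]);rc=cv2.minAreaRect((P*1000).astype(np.float32))
  v=np.linalg.svd(P-P.mean(0))[2][0];print(st[k],rc,np.arctan2(v[1],v[0]));C.append(np.array(rc[0])/1e3)
c0=(C[0]+C[1])/2;w=C[0]-C[1];print('center',c0,'dist',np.hypot(*w),'long axis ang',np.arctan2(w[1],w[0]))
u=w/np.hypot(*w);v=np.array([-u[1],u[0]])
for z,col in((.042,(255,0,0)),(0,(0,255,0))):
  q=[proj(d,np.r_[c0+a*.06*u+b*.028*v,z])[::-1] for a,b in((1,1),(1,-1),(-1,-1),(-1,1))]
  cv2.polylines(im,[np.round(np.array(q)*16).astype(np.int32)],True,col,1,cv2.LINE_AA,4)
cv2.imwrite('pics/c4.png',cv2.resize(im[70:170,220:350],None,fx=6,fy=6,interpolation=cv2.INTER_CUBIC)[:,:,::-1])
```

```text
[303  92  15  39 153] ((585.4793090820312, -366.4605407714844), (56.30424880981445, 5.581286430358887), 22.815059661865234) -2.7389644850000856
[258 109  16  38 144] ((557.6434936523438, -302.19305419921875), (56.3478889465332, 5.4176716804504395), 23.127063751220703) -2.736903721294111
center [ 0.5716 -0.3343] dist 0.07003672216024939 long axis ang -1.1620644287882003
```

View pics/c4.png

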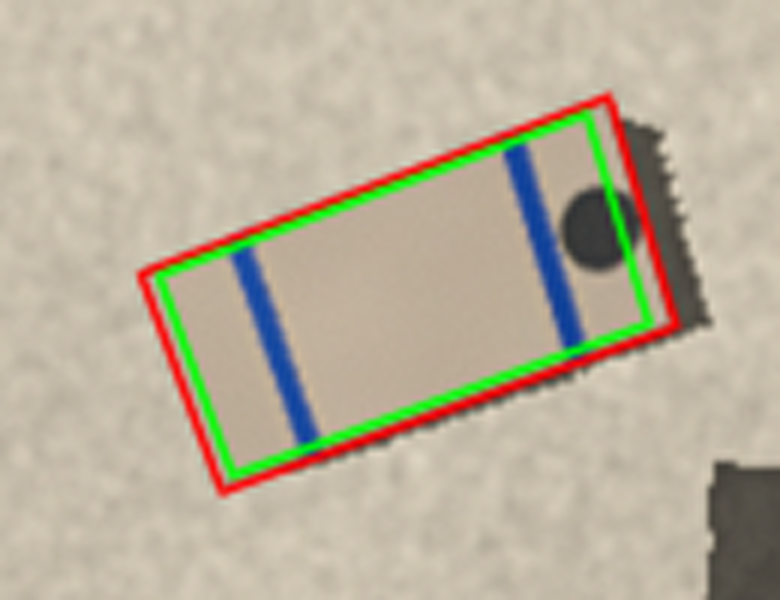

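Overlay fits: cover centre (0.5716, -0.3343), x-axis yaw 0.406. Turn the tool so that the jaws lie across the short side.

```bash
python3 -m jog '[{"translation":[0,0,0],"twist":0.976,"claw":100},{"translation":[0,0,0],"twist":0.976,"claw":100},{"translation":[0,0,0],"twist":0.976,"claw":100},{"translation":[0,0,0],"twist":0.976,"claw":100},{"translation":[0,0,0],"twist":0.976,"claw":100},{"translation":[0,0,0],"twist":0.976,"claw":100},{"translation":[0,0,0],"twist":0.976,"claw":100},{"translation":[0,0,0],"twist":0.976,"claw":100},{"translation":[0,0,0],"twist":0.976,"claw":100},{"translation":[0,0,0],"twist":0.976,"claw":100},{"translation":[0,0,0],"twist":0.976,"claw":100},{"translation":[0,0,0],"twist":0.976,"claw":100},{"translation":[0.31,-0.54,0.6],"twist":0,"claw":100},{"translation":[0.31,-0.54,0.6],"twist":0,"claw":100},{"translation":[0.31,-0.54,0.6],"twist":0,"claw":100},{"translation":[0,0,0.8],"twist":0,"claw":100},{"translation":[0,0,0.8],"twist":0,"claw":100},{"translation":[0,0,0],"twist":0,"claw":100},{"translation":[0,0,0],"twist":0,"claw":100},{"translation":[0,0,0],"twist":0,"claw":100}]'
python3 -c "
from h import *
s=r.get_state();e=R.from_quat(s['eef_rot']).as_matrix();yaw=np.arctan2(e[1,0],e[0,0]);print(s['q'],yaw,e[2]);D=e.T@(np.array([.5716,-.3343,.011])-s['tool_pos']);print(D/.04,np.degrees(yaw+1.165)/6)"
```

```text
clock: 10.35
tool_pos: [0.5723, -0.3355, 0.2128]
eef_rot: [0.835, -0.55, 0.001, -0.0]
contact_force: [0.2, -0.4, 0.3]
opening: 1.002
[ 0.4294359   0.76747065  0.06042539  1.47691425 -0.05368269  0.89583425
 -2.22836174] -1.1639542418978626 [ 0.00232548 -0.00187507 -0.99999554]
[-0.04627014  0.0127218   5.04447195] 0.009986254274014679
```

Going on to the nest this way round would take joint 7 to about -2.9, past its limit of -2.66. I'll make the half turn now, since the grasp is the same.

```bash
python3 -m jog '[{"translation":[0,0,0],"twist":-1,"claw":100},{"translation":[0,0,0],"twist":-1,"claw":100},{"translation":[0,0,0],"twist":-1,"claw":100},{"translation":[0,0,0],"twist":-1,"claw":100},{"translation":[0,0,0],"twist":-1,"claw":100},{"translation":[0,0,0],"twist":-1,"claw":100},{"translation":[0,0,0],"twist":-1,"claw":100},{"translation":[0,0,0],"twist":-1,"claw":100},{"translation":[0,0,0],"twist":-1,"claw":100},{"translation":[0,0,0],"twist":-1,"claw":100},{"translation":[0,0,0],"twist":-1,"claw":100},{"translation":[0,0,0],"twist":-1,"claw":100},{"translation":[0,0,0],"twist":-1,"claw":100},{"translation":[0,0,0],"twist":-1,"claw":100},{"translation":[0,0,0],"twist":-1,"claw":100}]'
python3 -m jog '[{"translation":[0,0,0],"twist":-1,"claw":100},{"translation":[0,0,0],"twist":-1,"claw":100},{"translation":[0,0,0],"twist":-1,"claw":100},{"translation":[0,0,0],"twist":-1,"claw":100},{"translation":[0,0,0],"twist":-1,"claw":100},{"translation":[0,0,0],"twist":-1,"claw":100},{"translation":[0,0,0],"twist":-1,"claw":100},{"translation":[0,0,0],"twist":-1,"claw":100},{"translation":[0,0,0],"twist":-1,"claw":100},{"translation":[0,0,0],"twist":-1,"claw":100},{"translation":[0,0,0],"twist":-1,"claw":100},{"translation":[0,0,0],"twist":-1,"claw":100},{"translation":[0,0,0],"twist":-1,"claw":100},{"translation":[0,0,0],"twist":-1,"claw":100},{"translation":[0,0,0],"twist":-1,"claw":100},{"translation":[0,0,0],"twist":0,"claw":100},{"translation":[0,0,0],"twist":0,"claw":100},{"translation":[0,0,0],"twist":0,"claw":100}]'
cat >> h.py <<'E'
def go(x,y,z,yw):
    s=r.get_state();e=R.from_quat(s['eef_rot']).as_matrix();yaw=np.arctan2(e[1,0],e[0,0])
    print('q',np.round(s['q'],2),'yaw',yaw.round(4),'twist',(np.degrees(yaw-yw)/6).round(3))
    c,n=np.cos(yw),np.sin(yw);M=np.array([[c,n,0],[n,-c,0],[0,0,-1]])
    print('units in target axes',(M.T@(np.array([x,y,z])-s['tool_pos'])/.04).round(3),'pos',np.round(s['tool_pos'],4),e[2].round(4))
E
python3 -c "
from h import *
go(.5775,-.3481,.011,1.977)"
```

```text
clock: 11.6
tool_pos: [0.5723, -0.3367, 0.2142]
eef_rot: [0.979, 0.204, 0.002, 0.002]
contact_force: [-0.7, -0.2, 0.4]
opening: 1.006
clock: 13.1
tool_pos: [0.5716, -0.336, 0.2122]
eef_rot: [0.551, 0.834, -0.0, 0.001]
contact_force: [0.6, -0.4, 0.2]
opening: 0.997
q [ 0.85  0.87 -0.79  1.45  0.66  1.1   0.33] yaw 1.9736 twist -0.033
units in target axes [-0.335  0.016  5.031] pos [ 0.5716 -0.336   0.2122] [-2.6e-03  7.0e-04 -1.0e+00]
```

```bash
python3 -m jog '[{"translation":[-0.335,0.016,0.7],"twist":-0.03,"claw":100},{"translation":[0,0,0.9],"twist":0,"claw":100},{"translation":[0,0,0.9],"twist":0,"claw":100},{"translation":[0,0,0.9],"twist":0,"claw":100},{"translation":[0,0,0.8],"twist":0,"claw":100},{"translation":[0,0,0.5],"twist":0,"claw":100},{"translation":[0,0,0.3],"twist":0,"claw":100},{"translation":[0,0,0],"twist":0,"claw":100},{"translation":[0,0,0],"twist":0,"claw":100},{"translation":[0,0,0],"twist":0,"claw":0},{"translation":[0,0,0],"twist":0,"claw":0},{"translation":[0,0,0],"twist":0,"claw":0},{"translation":[0,0,0],"twist":0,"claw":0},{"translation":[0,0,0],"twist":0,"claw":0},{"translation":[0,0,0],"twist":0,"claw":0},{"translation":[0,0,0],"twist":0,"claw":0}]' 50
python3 -c "
from h import *
go(.5775,-.3481,.011,1.977)"
```

```text
clock: 14.43
tool_pos: [0.5773, -0.3476, 0.0114]
eef_rot: [0.549, 0.836, -0.0, 0.0]
contact_force: [-0.0, -0.8, 4.0]
opening: 0.635
q [ 0.8   1.12 -0.65  1.51  0.86  0.81  0.21] yaw 1.9801 twist 0.03
units in target axes [-0.012 -0.001  0.011] pos [ 0.5773 -0.3476  0.0114] [-8.e-04  2.e-04 -1.e+00]
```

```bash
python3 -m jog '[{"translation":[0,0,-0.3],"twist":0,"claw":0},{"translation":[0,0,-0.6],"twist":0,"claw":0},{"translation":[0,0,-0.9],"twist":0,"claw":0},{"translation":[0,0,-0.9],"twist":0,"claw":0},{"translation":[0,0,-0.9],"twist":0,"claw":0},{"translation":[0,0,-0.9],"twist":0.83,"claw":0},{"translation":[0,0,-0.9],"twist":0.83,"claw":0},{"translation":[0,0,-0.9],"twist":0.83,"claw":0},{"translation":[0,0,-0.8],"twist":0.83,"claw":0},{"translation":[0.5,-0.06,-0.3],"twist":0,"claw":0},{"translation":[0.74,-0.09,0],"twist":0,"claw":0},{"translation":[0.74,-0.09,0],"twist":0,"claw":0},{"translation":[0.74,-0.09,0],"twist":0,"claw":0},{"translation":[0.74,-0.09,0],"twist":0,"claw":0},{"translation":[0.5,-0.06,0],"twist":0,"claw":0},{"translation":[0.24,-0.02,0],"twist":0,"claw":0},{"translation":[0,0,0],"twist":0,"claw":0},{"translation":[0,0,0],"twist":0,"claw":0},{"translation":[0,0,0],"twist":0,"claw":0}]' 50
sed -e "s/'w2'/'w5'/" -e 's/m2\[:, 230:\]=0/m2[150:]=0/' fit.py > fit2.py; python3 fit2.py
```

```text
clock: 16.02
tool_pos: [0.5467, -0.1833, 0.3064]
eef_rot: [0.686, 0.728, -0.001, 0.0]
contact_force: [0.0, -0.2, -3.5]
opening: 0.628
[ 0.5467 -0.1833  0.3064] [ 0.686   0.7276 -0.0007  0.0003] 0.00661520469368777
base rect ((538.142822265625, -35.60077667236328), (128.75746154785156, 143.51161193847656), 3.4613969326019287) [ 229    0   99  117 6625]
bar ((0.0, 0.0), (0.0, 0.0), 0.0) [array([ 0.3614, -0.0483,  0.235 ])]
nest [ 80.2 276.2] [ 0.5376 -0.0639  0.047 ]
```

View pics/w5.png

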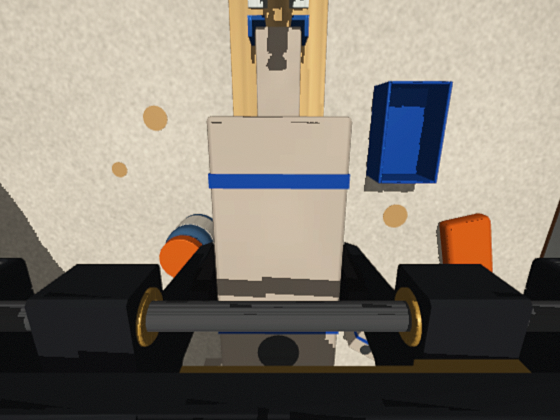

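Run:
```python
from h import *
d=snap('wrist');s=r.get_state();hsv=cv2.cvtColor(d['img'],cv2.COLOR_RGB2HSV)
H,S,V=[hsv[...,i].astype(int) for i in range(3)]
m=(H>105)&(H<130)&(S>120)&(V>70);m[:165]=0;m[200:]=0;m[:,:195]=0;m[:,352:]=0
P=np.array([onz(d,*p,s['tool_pos'][2]+.0306) for p in np.argwhere(m)])
e=R.from_quat(s['eef_rot']).as_matrix();L=(P-s['tool_pos'])@e
rc=cv2.minAreaRect((L[:,:2]*1000).astype(np.float32));print(rc)
go(.5406,-.0775,.0584,1.631)
```

```text
((49.39451599121094, 0.8944969177246094), (5.863856315612793, 56.218544006347656), 0.37786462903022766)
q [ 0.68  0.63 -0.77  1.61  0.48  1.1  -0.16] yaw 1.631 twist -0.0
units in target axes [2.616e+00 4.000e-03 6.201e+00] pos [ 0.5467 -0.1819  0.3064] [-0.e+00 -3.e-04 -1.e+00]
```

```bash
python3 -m jog '[{"translation":[0.654,0,0],"twist":0,"claw":0},{"translation":[0.654,0,0],"twist":0,"claw":0},{"translation":[0.654,0,0],"twist":0,"claw":0},{"translation":[0.654,0,0],"twist":0,"claw":0},{"translation":[0,0,0.6],"twist":0,"claw":0},{"translation":[0,0,0.9],"twist":0,"claw":0},{"translation":[0,0,0.9],"twist":0,"claw":0},{"translation":[0,0,0.9],"twist":0,"claw":0},{"translation":[0,0,0.9],"twist":0,"claw":0},{"translation":[0,0,0.6],"twist":0,"claw":0},{"translation":[0,0,0.36],"twist":0,"claw":0},{"translation":[0,0,0],"twist":0,"claw":0},{"translation":[0,0,0],"twist":0,"claw":0},{"translation":[0,0,0],"twist":0,"claw":0}]' 50
python3 -c "
from h import *
go(.5406,-.0775,.0584,1.631)
snap('wrist','w6')"
```

```text
clock: 17.43
tool_pos: [0.5415, -0.0764, 0.1014]
eef_rot: [0.685, 0.729, 0.001, 0.001]
contact_force: [0.2, -0.2, -3.6]
opening: 0.631
q [ 0.38  0.85 -0.56  1.9   0.77  0.61 -0.61] yaw 1.6323 twist 0.012
units in target axes [-0.026 -0.023  1.075] pos [ 0.5415 -0.0764  0.1014] [ 1.0e-04  2.3e-03 -1.0e+00]
```

View pics/w6.png

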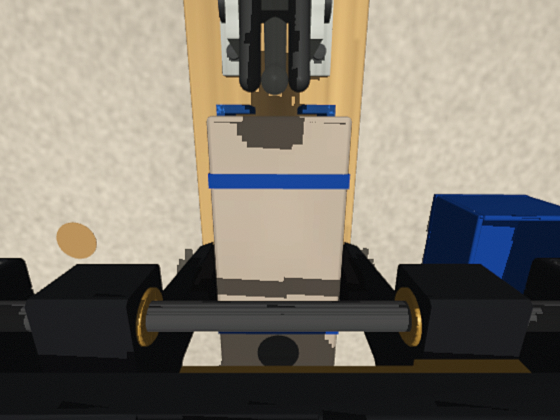

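Run:
```python
from h import *
d=snap('wrist');s=r.get_state();hsv=cv2.cvtColor(d['img'],cv2.COLOR_RGB2HSV)
e=R.from_quat(s['eef_rot']).as_matrix()
H,S,V=[hsv[...,i].astype(int) for i in range(3)]
m=((H>105)&(H<130)&(S>120)&(V>40)).astype(np.uint8);m[:95]=0;m[118:]=0;m[:,:205]=0;m[:,350:]=0
n,l,st,c=cv2.connectedComponentsWithStats(m)
for k in range(1,n):
  if st[k,4]<20: continue
  x,y,w,h=st[k,:4]
  print(st[k],[((onz(d,y+1.5,q,.061)-s['tool_pos'])@e*1000).round(1) for q in(x-.5,x+w-.5)])
def edge(row,z,lo,hi):
  g=np.abs(np.gradient(cv2.GaussianBlur(cv2.cvtColor(d['img'],cv2.COLOR_RGB2GRAY),(1,3),0).astype(float)[row-2:row+3].mean(0)))
  q=lo+np.argmax(g[lo:hi]);return q,((onz(d,row,q,z)-s['tool_pos'])@e*1000).round(1)
for row in(150,215):print('cover',edge(row,s['tool_pos'][2]+.0306,202,222),edge(row,s['tool_pos'][2]+.0306,335,356))
for row in(20,50,90):print('base',edge(row,.012,170,215),edge(row,.012,350,380))
```

```text
[216 105  34  10 303] [array([ 80.4, -37. ,  40.6]), array([ 80.4, -16.5,  40.7])]
[301 105  34  11 310] [array([80.5, 14.3, 40.8]), array([80.5, 34.8, 40.9])]
cover (np.int64(207), array([ 61.9, -26.7, -30.7])) (np.int64(350), array([ 61.9,  28.8, -30.5]))
cover (np.int64(211), array([ 35.3, -26.9, -30.7])) (np.int64(346), array([ 35.3,  29. , -30.5]))
base (np.int64(184), array([139.9, -65.6,  89.5])) (np.int64(367), array([140.1,  63.4,  89.9]))
base (np.int64(186), array([120.8, -65.9,  89.5])) (np.int64(365), array([121.1,  63.6,  89.9]))
base (np.int64(189), array([ 93.9, -66. ,  89.5])) (np.int64(362), array([94. , 63.7, 89.9]))
```

```bash
python3 -m jog '[{"translation":[-0.035,-0.055,0],"twist":0.01,"claw":0},{"translation":[0,0,0],"twist":0,"claw":0},{"translation":[0,0,0.2],"twist":0,"claw":0},{"translation":[0,0,0.2],"twist":0,"claw":0},{"translation":[0,0,0.1],"twist":0,"claw":0},{"translation":[0,0,0.1],"twist":0,"claw":0},{"translation":[0,0,0.1],"twist":0,"claw":0},{"translation":[0,0,0.1],"twist":0,"claw":0},{"translation":[0,0,0.1],"twist":0,"claw":0},{"translation":[0,0,0.1],"twist":0,"claw":0},{"translation":[0,0,0],"twist":0,"claw":0},{"translation":[0,0,0],"twist":0,"claw":0}]' 50
python3 -c "
from h import *
go(.5406,-.0775,.0584,1.631)"
```

```text
clock: 18.53
tool_pos: [0.5381, -0.078, 0.0601]
eef_rot: [0.685, 0.728, -0.0, -0.0]
contact_force: [0.1, 0.2, -3.0]
opening: 0.629
q [ 0.35  0.91 -0.49  1.93  0.84  0.53 -0.68] yaw 1.6317 twist 0.007
units in target axes [0.008 0.064 0.043] pos [ 0.5381 -0.078   0.0601] [-1.e-04 -4.e-04 -1.e+00]
```

```bash
python3 -m jog '[{"translation":[0,0,0.03],"twist":0,"claw":0},{"translation":[0,0,0.02],"twist":0,"claw":0},{"translation":[0,0,0],"twist":0,"claw":0}]' 50
python3 -m jog '[{"translation":[0,0,0],"twist":0,"claw":100},{"translation":[0,0,0],"twist":0,"claw":100},{"translation":[0,0,0],"twist":0,"claw":100},{"translation":[0,0,0],"twist":0,"claw":100},{"translation":[0,0,0],"twist":0,"claw":100},{"translation":[0,0,-0.4],"twist":0,"claw":100},{"translation":[0,0,-0.8],"twist":0,"claw":100},{"translation":[0,0,-0.9],"twist":0,"claw":100},{"translation":[0,0,-0.9],"twist":0,"claw":100},{"translation":[0,0,-0.9],"twist":0,"claw":100},{"translation":[0,0,-0.9],"twist":0,"claw":100},{"translation":[0,0,-0.9],"twist":0,"claw":100},{"translation":[-0.8,0,-0.4],"twist":0,"claw":100},{"translation":[-0.8,0,0],"twist":0,"claw":100},{"translation":[0,0,0],"twist":0,"claw":100},{"translation":[0,0,0],"twist":0,"claw":100},{"translation":[0,0,0],"twist":0,"claw":100}]' 50
python3 - <<'E'
from h import *
d=snap('wrist','w7');s=r.get_state();print(s['tool_pos'])
hsv=cv2.cvtColor(d['img'],cv2.COLOR_RGB2HSV);H,S,V=[hsv[...,i].astype(int) for i in range(3)]
t=np.array([.5397,-.063]);y=.061;Rm=np.array([[np.cos(y),-np.sin(y)],[np.sin(y),np.cos(y)]])
m=((H>105)&(H<130)&(S>90)&(V>40)).astype(np.uint8);m[240:]=0;m[:,:180]=0;m[:,380:]=0
n,l,st,c=cv2.connectedComponentsWithStats(m)
for k in range(1,n):
  if st[k,4]<20: continue
  P=np.array([onz(d,*p,.089)[:2] for p in np.argwhere(l==k)]);rc=cv2.minAreaRect((((P-t)@Rm)*1000).astype(np.float32))
  print(st[k],np.round(rc[0],1),np.round(rc[1],1),rc[2])
E
```

```text
clock: 18.78
tool_pos: [0.5383, -0.078, 0.0584]
eef_rot: [0.685, 0.728, 0.0, 0.0]
contact_force: [0.1, -0.3, -2.8]
opening: 0.631
clock: 20.2
tool_pos: [0.5416, -0.1413, 0.3021]
eef_rot: [0.685, 0.728, 0.0, -0.001]
contact_force: [0.4, 0.8, 0.6]
opening: 0.997
[ 0.54170952 -0.14054586  0.30205967]
[251  55  16  21 102] [-24.4  52.3] [20.8 16.6] 88.53907012939453
[294  55  16  21 131] [23.8 52.4] [16.6 20.8] 1.7886619567871094
[254  79  51   7 253] [-1.4 34.8] [56.6  5.3] 1.1209111213684082
[367 118  13  96 886] [114.2 -63.2] [ 15.2 118.1] 5.692819595336914
[256 143  51  25 324] [  1.5 -47.5] [60.9 28.9] 0.07026784121990204
[253 150  15  19  69] [-28.5 -55.2] [13.6 24.4] 36.45745849609375
```

View pics/w7.png

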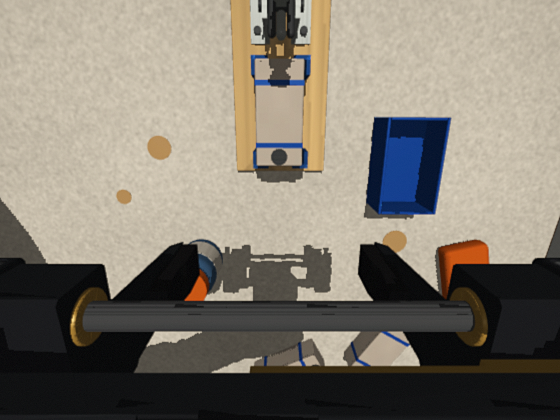

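Cover seated: the stripe is at y = 34.8 mm (35 expected) and x = -1.4 mm, square and between the guides. Next I move behind the handle's crossbar with the fingers shut.

```bash
python3 -c "
from h import *
go(.4919,.2277,.302,1.632)"
python3 -m jog '[{"translation":[0.9,-0.14,-0.05],"twist":0,"claw":0},{"translation":[0.9,-0.14,-0.05],"twist":0,"claw":0},{"translation":[0.9,-0.14,0],"twist":0,"claw":0},{"translation":[0.9,-0.14,0],"twist":0,"claw":0},{"translation":[0.9,-0.14,0],"twist":0,"claw":0},{"translation":[0.9,-0.14,0],"twist":0,"claw":0},{"translation":[0.9,0,0],"twist":0,"claw":0},{"translation":[0.9,0,0],"twist":0,"claw":0},{"translation":[0.9,0,0],"twist":0,"claw":0},{"translation":[0.9,0,0],"twist":0,"claw":0},{"translation":[0.2,0,0],"twist":0,"claw":0},{"translation":[0,0,0],"twist":0,"claw":0},{"translation":[0,0,0],"twist":0,"claw":0},{"translation":[0,0,0],"twist":0,"claw":0}]' 20
python3 -c "
from h import *
go(.4919,.2277,.150,1.632)"
```

```text
q [ 0.63  0.62 -0.78  1.67  0.48  1.06 -0.24] yaw 1.6334 twist 0.013
units in target axes [ 9.265e+00 -6.800e-01  1.000e-03] pos [ 0.5417 -0.1405  0.3021] [ 1.e-03 -6.e-04 -1.e+00]
clock: 21.42
tool_pos: [0.4861, 0.2217, 0.3058]
eef_rot: [0.686, 0.728, -0.001, 0.0]
contact_force: [0.7, -0.5, 0.8]
opening: 0.002
q [-0.05  0.57 -0.77  1.73  0.46  1.03 -0.92] yaw 1.6305 twist -0.015
units in target axes [0.14  0.154 3.896] pos [0.4861 0.2217 0.3058] [-2.e-03 -8.e-04 -1.e+00]
```

```bash
python3 -m jog '[{"translation":[0.14,0.15,0.5],"twist":0,"claw":0},{"translation":[0,0,0.8],"twist":0,"claw":0},{"translation":[0,0,0.9],"twist":0,"claw":0},{"translation":[0,0,0.9],"twist":0,"claw":0},{"translation":[0,0,0.8],"twist":0,"claw":0},{"translation":[0,0,0],"twist":0,"claw":0},{"translation":[0,0,0],"twist":0,"claw":0}]' 20
python3 -m jog '[{"translation":[-0.35,0,-0.2],"twist":0,"claw":0},{"translation":[-0.36,0,-0.27],"twist":0,"claw":0},{"translation":[-0.22,0,-0.22],"twist":0,"claw":0},{"translation":[-0.23,0,-0.22],"twist":0,"claw":0},{"translation":[-0.27,0,-0.19],"twist":0,"claw":0},{"translation":[-0.28,0,-0.19],"twist":0,"claw":0},{"translation":[-0.3,0,-0.13],"twist":0,"claw":0},{"translation":[-0.3,0,-0.12],"twist":0,"claw":0},{"translation":[0,0,0],"twist":0,"claw":0},{"translation":[0,0,0],"twist":0,"claw":0}]'
cat > chk.py <<'E'
from h import *
t=np.array([.5397,-.063]);y=.061;Rm=np.array([[np.cos(y),-np.sin(y)],[np.sin(y),np.cos(y)]])
s=r.get_state();print('tool f',((np.array(s['tool_pos'][:2])-t)@Rm).round(4),s['tool_pos'][2].round(4),np.round(s['contact_force'],1))
for c in('top','scene'):
  d=snap(c)
  for o in r.spot_point('handle_grip',c)[:1]:print(c,round(o['confidence'],2),[((onz(d,*o['location'],z)[:2]-t)@Rm).round(4) for z in(.165,.22,.235)])
E
python3 chk.py
```

```text
clock: 22.0
tool_pos: [0.4915, 0.2273, 0.1496]
eef_rot: [0.686, 0.728, -0.002, -0.0]
contact_force: [0.4, -0.7, 0.7]
opening: 0.003
clock: 22.83
tool_pos: [0.4985, 0.1365, 0.2139]
eef_rot: [0.686, 0.727, 0.001, 0.001]
contact_force: [0.4, -1.0, 0.5]
opening: 0.004
tool f [-0.0289  0.2017] 0.2139 [ 0.4 -1.   0.5]
top 0.75 [array([0.0064, 0.1822]), array([-0.0014,  0.1744]), array([-0.0035,  0.1722])]
scene 0.63 [array([-0.0397,  0.1465]), array([-0.0094,  0.1651]), array([-0.0011,  0.1702])]
```

```bash
python3 -m jog '[{"translation":[-0.15,0,-0.03],"twist":0,"claw":0},{"translation":[-0.15,0,-0.03],"twist":0,"claw":0},{"translation":[-0.15,0,-0.02],"twist":0,"claw":0},{"translation":[-0.15,0,-0.02],"twist":0,"claw":0},{"translation":[-0.15,0,-0.02],"twist":0,"claw":0},{"translation":[-0.15,0,0],"twist":0,"claw":0},{"translation":[0,0,0],"twist":0,"claw":0},{"translation":[0,0,0],"twist":0,"claw":0}]'
python3 chk.py
```

```text
clock: 23.7
tool_pos: [0.4995, 0.0996, 0.2164]
eef_rot: [0.686, 0.728, -0.001, 0.0]
contact_force: [0.0, 0.2, 0.8]
opening: 0.004
tool f [-0.0302  0.1648] 0.2164 [0.  0.2 0.8]
top 0.38 [array([0.0063, 0.1509]), array([-0.0015,  0.1443]), array([-0.0037,  0.1424])]
scene 0.59 [array([-0.0439,  0.1044]), array([-0.0134,  0.1248]), array([-0.0051,  0.1303])]
```

```bash
for i in 1; do python3 -m jog '[{"translation":[-0.1,0,0],"twist":0,"claw":0},{"translation":[-0.1,0,0],"twist":0,"claw":0},{"translation":[-0.1,0,0],"twist":0,"claw":0},{"translation":[0,0,0],"twist":0,"claw":0},{"translation":[0,0,0],"twist":0,"claw":0}]'; python3 -m jog '[{"translation":[-0.06,0,0],"twist":0,"claw":0},{"translation":[0,0,0],"twist":0,"claw":0}]';done; python3 chk.py
```

```text
clock: 24.32
tool_pos: [0.5004, 0.0887, 0.2166]
eef_rot: [0.686, 0.728, -0.0, 0.0]
contact_force: [-0.1, -0.3, -0.1]
opening: 0.003
clock: 24.48
tool_pos: [0.5005, 0.0869, 0.2168]
eef_rot: [0.685, 0.728, 0.0, -0.0]
contact_force: [0.4, 0.3, -0.2]
opening: 0.004
tool f [-0.0299  0.152 ] 0.2168 [ 0.4  0.3 -0.2]
top 0.37 [array([0.0069, 0.1317]), array([-0.0009,  0.1258]), array([-0.0031,  0.1242])]
scene 0.59 [array([-0.0365,  0.101 ]), array([-0.0064,  0.1215]), array([0.0018, 0.1271])]
```

```bash
python3 -m jog '[{"translation":[-0.06,0,0],"twist":0,"claw":0},{"translation":[0,0,0],"twist":0,"claw":0}]'; python3 -m jog '[{"translation":[-0.06,0,0],"twist":0,"claw":0},{"translation":[0,0,0],"twist":0,"claw":0}]'; python3 chk.py
```

```text
clock: 24.85
tool_pos: [0.5006, 0.0867, 0.2168]
eef_rot: [0.685, 0.729, 0.002, -0.001]
contact_force: [-0.4, 5.0, -1.1]
opening: 0.005
clock: 25.02
tool_pos: [0.5006, 0.0867, 0.2169]
eef_rot: [0.684, 0.729, 0.003, -0.002]
contact_force: [-1.7, 9.5, -3.9]
opening: 0.007
tool f [-0.03    0.1518] 0.2169 [-1.7  9.5 -3.9]
top 0.73 [array([-0.0067, -0.0001]), array([-0.014 , -0.0009]), array([-0.016 , -0.0011])]
scene 0.59 [array([-0.0456,  0.1055]), array([-0.0151,  0.1259]), array([-0.0067,  0.1314])]
```

The tool stops at y = 0.152 while the force climbs to 9.5 N, so the handle is at its stop. I back off and retract clear.

```bash
python3 -m jog '[{"translation":[0.3,0,0],"twist":0,"claw":0},{"translation":[0.6,0,0],"twist":0,"claw":0},{"translation":[0.4,0,-0.3],"twist":0,"claw":0},{"translation":[0,0,-0.8],"twist":0,"claw":0},{"translation":[0,0,-0.9],"twist":0,"claw":0},{"translation":[0,0,-0.9],"twist":0,"claw":0},{"translation":[0,0,-0.9],"twist":0,"claw":0},{"translation":[-0.8,0,0],"twist":0,"claw":0},{"translation":[-0.9,0,0],"twist":0,"claw":0},{"translation":[-0.9,0,0],"twist":0,"claw":0},{"translation":[-0.9,0,0],"twist":0,"claw":0},{"translation":[-0.9,0,0],"twist":0,"claw":0},{"translation":[-0.9,0,0],"twist":0,"claw":0},{"translation":[-0.9,0,0],"twist":0,"claw":0},{"translation":[0,0,0],"twist":0,"claw":0},{"translation":[0,0,0],"twist":0,"claw":0},{"translation":[0,0,0],"twist":0,"claw":0},{"translation":[0,0,0],"twist":0,"claw":0}]'
python3 chk.py
python3 - <<'E'
from h import *
t=np.array([.5397,-.063]);y=.061;Rm=np.array([[np.cos(y),-np.sin(y)],[np.sin(y),np.cos(y)]])
d=snap('wrist','w8');hsv=cv2.cvtColor(d['img'],cv2.COLOR_RGB2HSV);H,S,V=[hsv[...,i].astype(int) for i in range(3)]
m=(((H<5)|(H>174))&(S>170)&(V>40)).astype(np.uint8);m[250:]=0
n,l,st,c=cv2.connectedComponentsWithStats(m)
for k in range(1,n):
  if st[k,4]>200:
    P=np.array([onz(d,*p,.24)[:2] for p in np.argwhere(l==k)]);print('red',st[k],cv2.minAreaRect((((P-t)@Rm)*1000).astype(np.float32)))
m=((H>105)&(H<130)&(S>90)&(V>40)).astype(np.uint8);m[240:]=0;m[:,:180]=0;m[:,380:]=0
n,l,st,c=cv2.connectedComponentsWithStats(m)
for k in range(1,n):
  if st[k,4]>60:
    P=np.array([onz(d,*p,.089)[:2] for p in np.argwhere(l==k)]);rc=cv2.minAreaRect((((P-t)@Rm)*1000).astype(np.float32));print(st[k],np.round(rc[0],1),np.round(rc[1],1),rc[2])
E
```

```text
clock: 26.72
tool_pos: [0.5127, -0.1117, 0.369]
eef_rot: [0.684, 0.729, 0.0, -0.0]
contact_force: [-0.2, 0.7, -0.2]
opening: 0.006
tool f [-0.03  -0.047] 0.369 [-0.2  0.7 -0.2]
top 0.94 [array([0.0042, 0.1393]), array([-0.0036,  0.1331]), array([-0.0057,  0.1314])]
scene 0.64 [array([-0.0485,  0.0999]), array([-0.0178,  0.1205]), array([-0.0095,  0.1261])]
[275  88  13  16  78] [-25.7  55.5] [19.2 16.3] 89.99983978271484
[309  88  15  16  86] [21.8 55.6] [19.  19.2] 0.1835508793592453
[278 110  17   5  68] [-18.6  34.1] [22.1  5.3] 0.1834869384765625
[369 137  11  82 575] [112.1 -60.3] [ 15.1 122.3] 5.827984809875488
[278 161  42  20 199] [  0.7 -47.4] [60.4 28. ] 0.18328437209129333
```

View pics/w8.png

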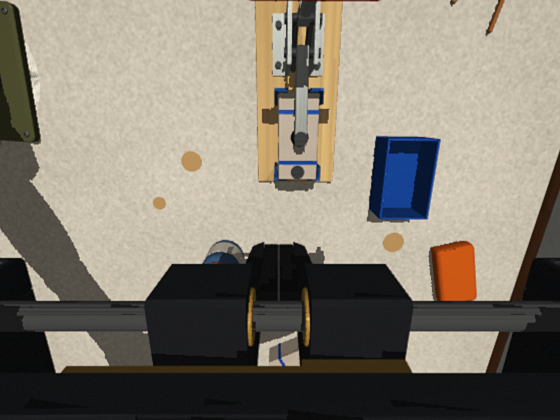

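```bash
python3 -c "
from h import *
d=snap('scene')
for n in('bear','jar','tote'):
  print(n,[onz(d,*o['location'],0).round(3) for o in r.spot_point(n,'scene')[:2]])
print(r.finish_job())"
```

```text
bear [array([0.446, 0.377, 0.   ]), array([ 0.519, -0.08 ,  0.   ])]
jar [array([ 0.421, -0.304, -0.   ])]
tote [array([ 0.727, -0.129,  0.   ])]
the job is handed in; nothing more can be done
None
```

I finished the job and handed it in at about 27 s of the 62 s limit. No verdict was given. The clamp was swung fully back and the cover nearest the base was laid in the nest and let go. I then pushed the handle over centre to its stop.

**Handle:** In the last push the tool stayed at fixture y = 151.8 mm while the force rose to 9.5 N, so it was at the stop. After I backed off, the two fixed cameras put the grip at y = 131 and 126 mm; fully locked is 129.5 mm. The last picture shows the clamp bar over the cover. The pad's force could not be measured directly.

**Cover:** After release, and before clamping, one stripe was measured at y = 34.8 mm (35 expected), 1.4 mm off centre in x, and about 1 degree off square. After clamping that stripe was at y = 34.1 mm, though the clamp bar hid part of it. In the last picture the cover lies between the guides.

**Bear, jar and tote:** Their network positions changed by about 5 to 10 mm from the start, most for the bear. That is about the detector's scatter, and the gripper never went near any of them low down.

**Disagreements:**
- The network's nest position varied by up to 6 mm between pictures, so I used the fit to the base outline plus an offset measured from the guides.
- One top-camera grip reading during the push was clearly false (y near 0), and I ignored it.
- My colour search for the red bar found nothing in the last wrist picture, because the bar was at the image edge.

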